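# Shut the watercolour tin and push it home in its rack

## Task

The watercolour tin has been left lying open on the table: without picking it up or lifting it, tip its raised lid over with the fingertips and press it fully shut. Then push the shut tin along the table into the empty bay of the low plywood rack, home against the back of the bay. Leave everything else where it lies, including the tin already stored in the other bay.

Things in the scene. Friction and masses are not known exactly. Their poses are not given: they have to be found in the camera images.
- tin: The open watercolour tin, flat, black, loose, 0.28 to 0.46 kg. Shut it is 93 x 208 x 24 mm (x, y, z). Origin: centre of its underside; y along its length, x from the lid's opening edge to the hinge side, which starts turned away from the robot (within 0.4 rad). The base is 16 mm high, x -46 to +43 mm; the shut lid spans x -47 to +45, y -104 to +104, z 16 to 24 mm.
- tin_lid (a joint): Angle of the tin's lid about its long hinge, rad: 0 = shut, 2.06 = fully open, leaning back past upright. It starts open at 1.75 to 2.05. The hinge is stiff and damped (0.05 N m, plus 0.05 per rad/s): the lid may stay where it is left, so push it over, then press it down; pushed fast, the tin slides along (friction on the table about 0.6).
- tin_hinge (a point): Middle of the lid's hinge line on the tin, at x +45, y 0, z +16 mm in the tin's frame; the hinge line runs along the tin's y axis.
- lid_edge (a point): Middle of the lid's free edge, on the lid, 91 mm from the hinge line; with the lid standing open it is the top of the lid, about 100 mm above the table.
- rack: Low plywood rack, fixed, 254 x 202 x 43 mm (x, y, z). Origin: centre of its underside. Two floorless bays along its y axis, open towards its -y, each 108 mm wide, 34 mm high, 190 mm deep to the back rail; centre lines x -60 mm (nearer the robot, empty) and x +60 mm (holds the stored tin). +y points to the robot's left, away from the open tin, within 0.15 rad.
- bay_mouth (a point): Centre of the empty bay's mouth, at table height: rack x -60, y -99.5 mm. Axes as the rack's.
- bay_home (a point): Where the tin's origin lies when the tin is home against the back rail of the empty bay: rack x -60, y -13.5 mm, at table height. Axes as the rack's; the tin goes in along +y with its hinge still on the +x side. The tin then sticks out of the mouth by 18 mm.
- stored_tin: A second, shut watercolour tin of the same size already in the rack's other bay. Leave it alone.
- tape: Roll of masking tape, 100 mm across, 25 mm high, lying on top of the rack towards the back. Leave it.
- brush: Flat paint brush, 236 mm long, lying beyond the tin, 8 mm high. Leave it.
- glue_stick: Glue stick, 92 mm long, 26 mm thick, lying to the right of the tin, near the front edge. Leave it.
- eraser: Eraser, 21 x 45 x 13 mm, lying on top of the rack towards the back. Leave it.
- white_pot: Empty paint pot, about 117 mm across the rim, 101 mm high, standing to the right of the tin. Leave it.
- tube: Paint tube, 112 mm long, 25 mm high, lying beyond the rack. Leave it.
- stapler: Stapler, 31 x 128 x 40 mm, lying to the right of the tin. Leave it.

How it is judged:
By the outcome, as a careful person would: the job done as asked, in the order asked, and still so for the second after the job is handed in, with the robot touching nothing.
It also fails if it takes over 72 s, if anything falls off the work surface, if the arm or the gripper's body presses on something with over 40 N, if the wrist force passes 120 N, or if a joint passes its speed limit or range.

## Robot

A 7-joint arm with a two-finger parallel gripper is mounted at the origin on a cart in front of the work surface, level with it; the furniture and walls round the work are solid. World frame = base frame: x ahead of the robot, y to its left, z up, the work surface at z = 0. Lengths are in m, angles in rad, forces in N, time in s.
With the tool pointing down it reaches from about 0.425 to 0.95 m from the base axis. Payload 16.7 kg.
Tool frame: the origin (TCP) lies midway between the tips of the shut fingers; the grasp point (between the pads) lies 19 mm behind it; z points along the fingers, y is the line along which they close (so a half turn about z gives the same grasp; the last joint's range is limited). The gripper opens to 94 mm and grips with 3 to 60 N. Pads are 16 mm wide; open, the fingers measure 119 mm over their backs; the gripper's body (75 mm by 177 mm) begins 78 mm behind the grasp point.
Start: joints at [1.198, 0.426, 0.074, 1.606, -0.034, 1.111, -0.067], TCP at [0.149, -0.658, 0.205] pointing down, gripper open.
Joint ranges: [-2.85, 2.85], [-0.5, 2.14], [-1.23, 1.37], [0.21, 2.46], [-1.02, 4.16], [0.16, 2.05], [-2.73, 2.73]. Speed limits (rad/s): [1.89, 1.89, 2.39, 2.39, 3.01, 3.01, 3.01].

## Interface

Orientations are given as a 3x3 rotation matrix whose columns are the frame's x, y, z axes.
In Python, from bench import env gives the robot as it stands.
- The arm moves only by the tool servo_tool, never from a script. Its argument "steps" is one flat list of numbers, 5 for each row, row after row: the closure, from 0 (fully open) to 1 (shut), then the shift along the tool's x, y, z normalised to -1 to 1, where 1 is 0.1 m, then the turn about the tool's z normalised to -1 to 1, where 1 is 45 degrees. In form: [hand, dx, dy, dz, twist, hand, dx, dy, dz, twist, ...]. A call has 1 to 12 rows; each row shifts and turns the commanded pose from where the row before left it, along the tool's axes as they then stand; what a row does not reach is not made up. A row lasts 1/12 s, in which the tool goes at most 41.7 mm and 7.16 degrees, less where a joint would pass 70% of its speed; a pose out of reach is approached as far as the arm can. A call with a number of a shift or a turn outside -1 to 1 is refused whole. A call with a gripper value outside its range is refused whole. The fingers move at their own pace and stop on an object; the grip force is fixed at half the most. Time passes only in rows, so rows that do not move let the fingers close. It gives the time, the measured TCP pose, the force, the opening and the grip force at its end, in the units of the state.
- env.observe(): the state, without advancing time (a new reading comes with each control period).
- env.snapshot(name): name is "side" or "top"; returns (picture, depth): 480x640x3 uint8, red, green, blue; 480x640 float32, m along the optical axis (not along the pixel's ray), 0 where there is no reading.
- env.camera_model(name): a dict with "fx", "fy", "cx", "cy" (pixels), "k1" (the pictures are not rectified: a ray, as slopes to the right and down, at radius r is drawn at 1 + k1 r^2 times it, then the intrinsics apply), "rvec" (rotation vector, rad) and "tvec" (3), from world to camera coordinates, as OpenCV has them. Camera axes: x right, y down, z forward; pixel columns grow to the right and rows downward; lengths in m; the calibration is good to about 2 mm. A picture is of the moment at which its call begins. camera_model takes no time and is no camera call.
- env.close_job(): hands the job in; it is judged then, once.
The state is a dict: "time_s": time; "joints": joint angles; "qvel": joint speeds; "effort": joint torques, N m; "ee_pos": TCP position; "tcp_rot": TCP orientation; "ft_force": force on the tool from outside, world axes, zero at the start; "ft_torque": the same for the moment, N m; "width": finger opening in m; "grasp_force": force on a finger pad.
Only numpy, scipy, OpenCV 4.12 (cv2) and the standard library are available. Lean on these libraries where they do the work, as an engineer would, in place of code of your own. Each camera call takes 0.05 s, during which the arm holds its last target. There are 200 camera calls.

## Working session

There is one attempt and no reset: what is moved stays moved. The work goes in short steps, Python scripts to look and compute and a tool call to move; the robot and the scene stay as the last step left them, time stands still between calls to the robot, and variables do not carry over. Pictures are saved under pics/ and viewed, at most 10 in all, crops included, and the job is handed in when it is done.

Besides the shell and the picture viewer there is one more tool, called after ">>>" by a JSON object that holds its "op" and its "data", one argument or row to a line. servo_tool: Moves the arm, as the interface text tells. Scaled input: -1 to 1 covers 0.1 m each way for a shift and 45 degrees each way for a turn. Its arguments: {"type":"object","properties":{"steps":{"type":"array","items":{"type":"number"}}},"required":["steps"]}

```bash
mkdir -p pics
cat > h.py <<'E'
import numpy as np, cv2
from bench import env
def snap(n,f=None):
    im,d=env.snapshot(n)
    if f: cv2.imwrite('pics/'+f,im[:,:,::-1])
    return im,d
def cam(n):
    c=env.camera_model(n); R=cv2.Rodrigues(np.array(c['rvec'],float))[0]; return c,R,np.array(c['tvec'],float).ravel()
def rays(n,uv):
    c,R,t=cam(n); uv=np.atleast_2d(np.array(uv,float))
    x=(uv[:,0]-c['cx'])/c['fx'];y=(uv[:,1]-c['cy'])/c['fy']
    xd=np.stack([x,y],1);p=xd.copy()
    for _ in range(20): p=xd/(1+c['k1']*(p**2).sum(1,keepdims=True))
    return np.c_[p,np.ones(len(p))],R,t
def plane(n,uv,z):
    r,R,t=rays(n,uv); w=r@R; o=-R.T@t
    return o+w*((z-o[2])/w[:,2])[:,None]
def cloud(n,d):
    v,u=np.mgrid[:480,:640]; r,R,t=rays(n,np.c_[u.ravel(),v.ravel()])
    P=(r*d.ravel()[:,None]-t)@R; P[d.ravel()==0]=np.nan
    return P.reshape(480,640,3)
E
python3 - <<'E'
from h import *
for n in('top','side'):
    im,d=snap(n,n+'0.png'); c,R,t=cam(n); print(n,-R.T@t,(d>0).mean())
    np.savez('pics/%s0.npz'%n,im=im,d=d)
s=env.observe();print(s['time_s'],s['ee_pos'],s['tcp_rot'],s['width'],s['ft_force'])
E
```

```text
top [ 0.43182619 -0.06745284  1.2630117 ] 0.9960970052083333
side [ 6.85018565e-04 -1.54640692e+00  8.66768447e-01] 0.9960091145833333
0.1 [ 0.1490057  -0.657961    0.20486254] [[ 9.75285823e-01  2.20946655e-01 -3.72723564e-04]
 [ 2.20946928e-01 -9.75285282e-01  1.03639371e-03]
 [-1.34524083e-04 -1.09313222e-03 -9.99999393e-01]] 0.09391382485549175 [ 0.91245518  0.20051803 -0.23179611]
```

View pics/top0.png

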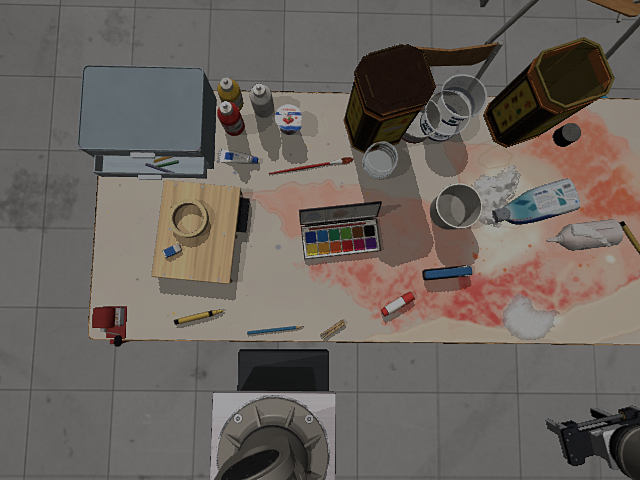

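View pics/side0.png

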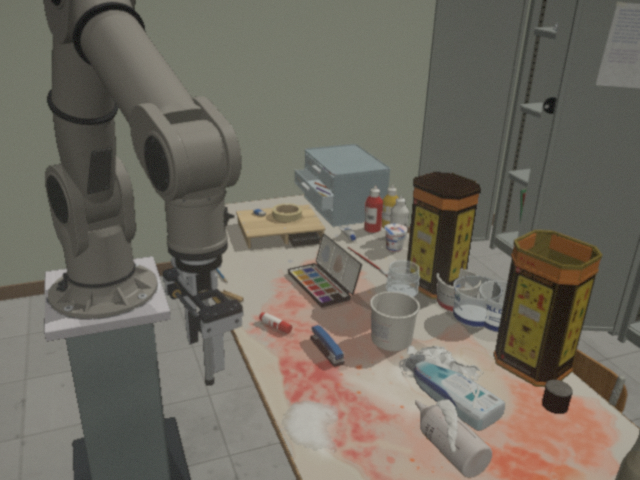

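The top view shows the open tin at about (340,232), with its lid at the top edge. The rack is at (200,232), tape at (189,218), stored tin showing at (244,215), pot at (458,207), brush at (310,165). The side view shows the lid leaning back, with its edge running from (322,237) to (360,262).

Run:
```python
from h import *
z=np.load('pics/top0.npz');im,d=z['im'],z['d'];P=cloud('top',d)
# rack top
m=(abs(P[...,2]-.043)<.008)
m[:170]=0;m[290:]=0;m[:,:145]=0;m[:,250:]=0
m=cv2.morphologyEx(m.astype(np.uint8),cv2.MORPH_OPEN,np.ones((5,5)))
c=max(cv2.findContours(m,0,2)[0],key=cv2.contourArea)
q=plane('top',c[:,0,:],.043)[:,:2]
print('rack',cv2.minAreaRect(q.astype(np.float32)),cv2.contourArea(c), cv2.boundingRect(c))
# tin
for v in (206,214,222,230,240,250,256):
    print(v,[tuple(np.round(P[v,u]*1000).astype(int)) for u in (308,340,372)])
np.set_printoptions(suppress=True,precision=4)
r=im[192:268,292:392]
cv2.imwrite('pics/tin.png',cv2.resize(r[:,:,::-1],(800,600),interpolation=cv2.INTER_CUBIC))
for n,u,v in(('table',270,230),('stored',244,215)):print(n,P[v,u])
```

```text
rack ((0.5643272399902344, 0.2070365846157074), (0.2020033299922943, 0.2531869113445282), 85.21527862548828) 7407.5 (152, 180, 88, 104)
206 [(np.int64(641), np.int64(-82), np.int64(2)), (np.int64(625), np.int64(-161), np.int64(102)), (np.int64(630), np.int64(-244), np.int64(80))]
214 [(np.int64(608), np.int64(-81), np.int64(74)), (np.int64(613), np.int64(-165), np.int64(51)), (np.int64(618), np.int64(-252), np.int64(27))]
222 [(np.int64(594), np.int64(-82), np.int64(25)), (np.int64(597), np.int64(-168), np.int64(11)), (np.int64(599), np.int64(-254), np.int64(9))]
230 [(np.int64(576), np.int64(-83), np.int64(2)), (np.int64(576), np.int64(-168), np.int64(8)), (np.int64(577), np.int64(-254), np.int64(9))]
240 [(np.int64(548), np.int64(-83), np.int64(10)), (np.int64(549), np.int64(-168), np.int64(11)), (np.int64(551), np.int64(-255), np.int64(5))]
250 [(np.int64(521), np.int64(-83), np.int64(12)), (np.int64(522), np.int64(-168), np.int64(10)), (np.int64(523), np.int64(-253), np.int64(14))]
256 [(np.int64(505), np.int64(-83), np.int64(12)), (np.int64(507), np.int64(-169), np.int64(-1)), (np.int64(508), np.int64(-255), np.int64(3))]
table [0.5744 0.0195 0.0003]
stored [0.6103 0.087  0.027 ]
```

View pics/tin.png

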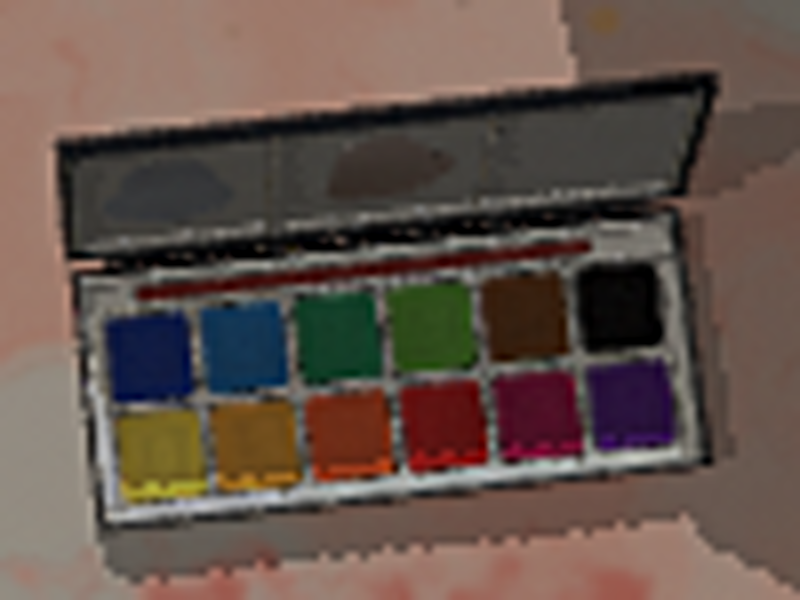

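The crop confirms the tin's corners. In full-picture pixels, the base front is (305,257.4)-(380.4,249.8), the base back (301.4,225.7)-(376.8,218), and the lid edge (299.5,210)-(381.5,201.8).

Run:
```python
from h import *
np.set_printoptions(suppress=True,precision=4)
z=np.load('pics/top0.npz');im,d=z['im'],z['d'];P=cloud('top',d)
f=plane('top',[[305,257.4],[380.4,249.8],[301.4,225.7],[376.8,218]],.012)[:,:2]
l=plane('top',[[299.5,210.1],[381.5,201.8]],.1)[:,:2]
print(f,l)
for a,b in((f[0],f[1]),(f[2],f[3]),(l[0],l[1])):print(np.degrees(np.arctan2((b-a)[0],-(b-a)[1])),np.linalg.norm(b-a))
yaw=np.arctan2((f[0]-f[1])[0],(f[0]-f[1])[1]); print(f.mean(0))
# obstacles: height map 3cm cells
for x0 in np.arange(.44,.84,.03):
    row=[]
    for y0 in np.arange(-.45,.06,.03):
        k=(P[...,0]>x0)&(P[...,0]<x0+.03)&(P[...,1]>y0)&(P[...,1]<y0+.03)
        row.append(int(1000*np.percentile(P[...,2][k],97)) if k.sum()>5 else -1)
    print('%.2f'%x0,row)
```

```text
[[ 0.5012 -0.0755]
 [ 0.524  -0.2762]
 [ 0.5858 -0.0648]
 [ 0.6094 -0.2669]] [[ 0.614  -0.0597]
 [ 0.6381 -0.2649]]
6.4610871059499875 0.20201005533073774
6.670217595114496 0.20353840608624918
6.685120385479438 0.20661164946281796
[ 0.5551 -0.1708]
0.44 [43, 41, 5, 3, 4, 4, 3, 3, 3, 4, 3, 5, 3, 3, 3, 3, 3]
0.47 [41, 38, 4, 3, 3, 4, 3, 4, 3, 4, 4, 3, 12, 3, 3, 3, 4]
0.50 [4, 3, 4, 4, 3, 10, 14, 15, 14, 15, 15, 14, 14, 3, 4, 3, 3]
0.53 [4, 3, 3, 4, 3, 14, 14, 14, 13, 13, 13, 14, 16, 3, 4, 4, 3]
0.56 [102, 3, 4, 3, 4, 4, 15, 14, 14, 14, 13, 15, 19, 3, 3, 4, 2]
0.59 [99, 100, 4, 4, 3, 3, 36, 46, 60, 75, 106, 105, 105, 86, 3, 4, 4]
0.62 [8, 100, 4, 3, 3, 3, 105, 105, 106, 106, 105, 104, 5, 3, 4, 4, 3]
0.65 [99, 100, 4, 3, 3, 4, 3, 5, 2, 3, 4, 3, 4, 3, 3, 3, 4]
0.68 [100, 4, 4, 4, 3, 4, 4, 4, 4, 4, 3, 3, 3, 4, 4, 4, 3]
0.71 [3, 4, 3, 4, 56, 78, 79, 62, 3, 3, 4, 4, 4, 5, 6, 5, 4]
0.74 [3, 5, 4, 3, 79, 6, 6, 78, 4, 7, 7, 7, 8, 7, 3, 4, 19]
0.77 [3, 4, 3, 2, 79, 79, 302, 302, 4, 4, 2, 3, 4, 3, 3, 5, 4]
0.80 [87, 86, 79, 84, 303, 304, 305, 305, 303, 4, 3, 3, 4, 4, 4, 3, 3]
0.83 [78, 87, 88, 303, 306, 306, 306, 306, 304, 4, 4, 4, 64, 72, 73, 70, 3]
```

>>> {"op": "servo_tool", "data": {
  "steps": [0, 0, 0, 0, 0.137, 0, 0.25, -0.19, 0, 0, 0, 0.25, -0.19, 0, 0, 0, 0.25, -0.19, 0, 0, 0, 0.25, -0.19, 0, 0, 0, 0.25, -0.19, 0, 0, 0, 0.25, -0.19, 0, 0, 0, 0.25, -0.19, 0, 0, 0, 0.25, -0.19, 0, 0, 0, 0.25, -0.19, 0, 0, 0, 0.25, -0.19, 0, 0, 0, 0.25, -0.19, 0, 0]
}}

```text
time_s: 1.1
ee_pos: [0.399, -0.4177, 0.2053]
tcp_rot: [[0.993, 0.115, -0.0], [0.115, -0.993, 0.0], [-0.0, -0.0, -1.0]]
ft_force: [1.0, 0.1, -0.1]
width: 0.094
grasp_force: 0.0
```

>>> {"op": "servo_tool", "data": {
  "steps": [0, 0.246, -0.19, 0, 0, 0, 0.246, -0.19, 0, 0, 0, 0.246, -0.19, 0, 0, 0, 0.246, -0.19, 0, 0, 0, 0.246, -0.19, 0, 0, 0, 0.246, -0.19, 0, 0, 0, 0.246, -0.19, 0, 0, 0, 0.246, -0.19, 0, 0, 0, 0.246, -0.19, 0, 0, 0, 0.246, -0.19, 0, 0, 0, 0.246, -0.19, 0, 0, 0, 0.246, -0.19, 0, 0]
}}

```text
time_s: 2.1
ee_pos: [0.6661, -0.1575, 0.2051]
tcp_rot: [[0.993, 0.115, -0.001], [0.115, -0.993, 0.0], [-0.001, -0.0, -1.0]]
ft_force: [0.6, 0.0, 0.5]
width: 0.094
grasp_force: 0.0
```

>>> {"op": "servo_tool", "data": {
  "steps": [0, 0, 0, 0, 0, 0, 0, 0, 0.25, 0, 0, 0, 0, 0.25, 0, 0, 0, 0, 0.25, 0, 0, 0, 0, 0.25, 0, 0, 0, 0, 0.25, 0, 0, 0, 0, 0, 0]
}}

```text
time_s: 2.68
ee_pos: [0.6622, -0.1582, 0.0753]
tcp_rot: [[0.993, 0.115, -0.007], [0.115, -0.993, 0.001], [-0.007, -0.002, -1.0]]
ft_force: [-1.2, 0.3, -0.4]
width: 0.0939
grasp_force: 0.0
```

>>> {"op": "servo_tool", "data": {
  "steps": [0, -0.05, 0, 0, 0, 0, -0.05, 0, 0, 0, 0, -0.05, 0, 0, 0, 0, -0.05, 0, 0, 0, 0, -0.03, 0, 0, 0, 0, -0.03, 0, 0, 0, 0, -0.03, 0, 0, 0, 0, -0.03, 0, 0, 0, 0, -0.03, 0, 0, 0, 0, -0.03, 0, 0, 0, 0, -0.03, 0, 0, 0, 0, -0.03, 0, 0, 0]
}}

```text
time_s: 3.68
ee_pos: [0.6213, -0.1637, 0.0804]
tcp_rot: [[0.993, 0.115, -0.0], [0.115, -0.993, 0.0], [-0.0, -0.0, -1.0]]
ft_force: [1.5, 0.6, 1.5]
width: 0.0942
grasp_force: 0.5
```

Run:
```python
from h import *
im,d=snap('side'); cv2.imwrite('pics/s1.png',cv2.resize(im[190:340,230:430,::-1],(800,600)))
print(env.observe()['ee_pos'])
```

```text
[ 0.62078979 -0.16385452  0.08040569]
```

View pics/s1.png

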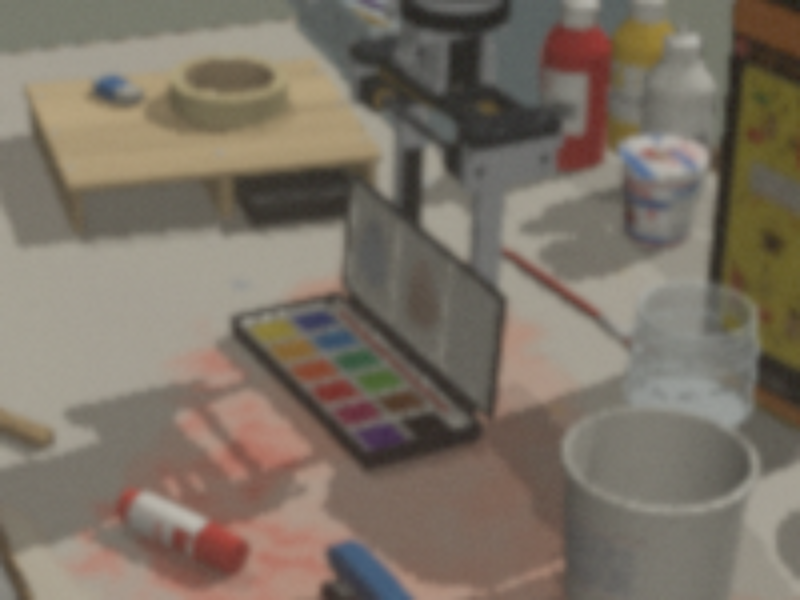

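The side picture shows the lid, edge from (350,180) to (500,300), now near upright. The fingers are behind it and the tin looks unmoved.

>>> {"op": "servo_tool", "data": {
  "steps": [0, -0.03, 0, 0.004, 0, 0, -0.03, 0, 0.004, 0, 0, -0.03, 0, 0.004, 0, 0, -0.03, 0, 0.004, 0, 0, -0.03, 0, 0.004, 0, 0, -0.03, 0, 0.004, 0, 0, -0.03, 0, 0.004, 0, 0, -0.035, 0, 0.01, 0, 0, -0.035, 0, 0.01, 0, 0, -0.035, 0, 0.01, 0, 0, -0.035, 0, 0.01, 0, 0, -0.035, 0, 0.01, 0]
}}

```text
time_s: 4.73
ee_pos: [0.583, -0.1682, 0.0725]
tcp_rot: [[0.993, 0.115, -0.0], [0.115, -0.993, 0.0], [-0.0, -0.0, -1.0]]
ft_force: [0.9, 0.5, 0.4]
width: 0.0942
grasp_force: 0.6
```

>>> {"op": "servo_tool", "data": {
  "steps": [0, -0.03, 0, 0.014, 0, 0, -0.03, 0, 0.014, 0, 0, -0.03, 0, 0.014, 0, 0, -0.03, 0, 0.014, 0, 0, -0.03, 0, 0.014, 0, 0, -0.03, 0, 0.014, 0, 0, -0.021, 0, 0.02, 0, 0, -0.021, 0, 0.02, 0, 0, -0.021, 0, 0.02, 0, 0, -0.021, 0, 0.02, 0, 0, -0.021, 0, 0.02, 0, 0, -0.021, 0, 0.02, 0]
}}

```text
time_s: 5.73
ee_pos: [0.5528, -0.1716, 0.0521]
tcp_rot: [[0.993, 0.115, -0.0], [0.115, -0.993, 0.0], [-0.0, -0.0, -1.0]]
ft_force: [0.7, 0.5, 0.1]
width: 0.0942
grasp_force: 0.4
```

Now down to the lid-shut height and press.

>>> {"op": "servo_tool", "data": {
  "steps": [0, -0.015, 0, 0.025, 0, 0, -0.015, 0, 0.025, 0, 0, -0.015, 0, 0.025, 0, 0, -0.015, 0, 0.025, 0, 0, -0.01, 0, 0.025, 0, 0, -0.01, 0, 0.025, 0, 0, 0, 0, 0.025, 0, 0, 0, 0, 0.025, 0, 0, 0, 0, 0.025, 0, 0, 0, 0, 0.025, 0, 0, 0, 0, 0.025, 0, 0, 0, 0, 0.025, 0]
}}

```text
time_s: 6.73
ee_pos: [0.5453, -0.1726, 0.0236]
tcp_rot: [[0.993, 0.115, 0.0], [0.115, -0.993, -0.0], [0.0, 0.0, -1.0]]
ft_force: [-22.2, 4.1, 75.3]
width: 0.0939
grasp_force: 37.8
```

>>> {"op": "servo_tool", "data": {
  "steps": [0, 0, 0, -0.03, 0, 0, 0, 0, -0.2, 0, 0, 0, 0, -0.3, 0, 0, 0.3, 0, -0.3, 0, 0, 0.3, 0, 0, 0, 0, 0.3, 0, 0, 0, 0, 0.3, 0, 0, 0]
}}

```text
time_s: 7.32
ee_pos: [0.6654, -0.1588, 0.1055]
tcp_rot: [[0.993, 0.115, 0.001], [0.115, -0.993, -0.0], [0.001, 0.0, -1.0]]
ft_force: [0.8, -0.4, -0.1]
width: 0.0942
grasp_force: 0.0
```

Run:
```python
from h import *
im,d=snap('side'); im2,d2=snap('top'); np.savez('pics/t2.npz',im=im2,d=d2)
a=cv2.resize(im[210:330,240:400,::-1],(800,600))[:, :]
b=cv2.resize(im2[150:300,200:400,::-1],(800,600))
cv2.imwrite('pics/s2.png',np.hstack([cv2.resize(a,(400,300)),cv2.resize(b,(400,300))]))
print(env.observe()['ee_pos'],env.observe()['ft_force'])
P=cloud('side',d);
```

```text
[ 0.66739816 -0.15702476  0.1043144 ] [-0.79457217 -0.28054341  0.44628346]
```

View pics/s2.png

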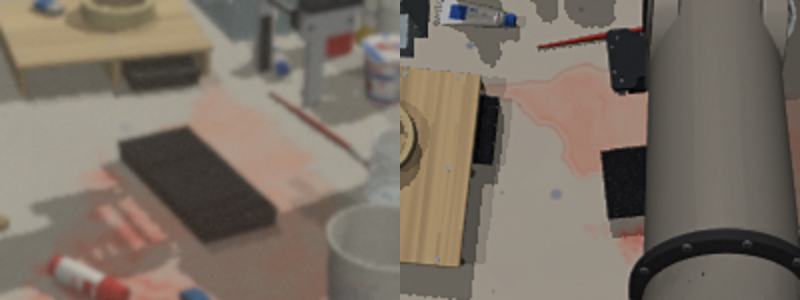

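The lid is flat and shut. The arm hides half the tin from the top camera, so I'll measure it from the side view.

```bash
cat > tin.py <<'E'
from h import *
np.set_printoptions(suppress=True,precision=4)
def tin(n,im,d,roi):
    P=cloud(n,d); m=(im.max(2)<90)&(P[...,2]>.015)&(P[...,2]<.034)&(P[...,0]>roi[0])&(P[...,0]<roi[1])&(P[...,1]>roi[2])&(P[...,1]<roi[3])
    m=cv2.morphologyEx(m.astype(np.uint8),cv2.MORPH_CLOSE,np.ones((3,3)));m=cv2.morphologyEx(m,cv2.MORPH_OPEN,np.ones((3,3)))
    c=max(cv2.findContours(m,0,2)[0],key=cv2.contourArea)
    q=plane(n,c[:,0,:],.024)[:,:2].astype(np.float32)
    r=cv2.minAreaRect(q); print(n,r,len(q)); print(cv2.boxPoints(r)); return r
E
python3 - <<'E'
from tin import *
im,d=snap('side'); tin('side',im,d,(.45,.66,-.32,0))
z=np.load('pics/t2.npz'); tin('top',z['im'],z['d'],(.45,.64,-.32,0))
E
```

```text
side ((0.5488359928131104, -0.1799616813659668), (0.09320685267448425, 0.2162671536207199), 7.152368068695068) 48
[[ 0.4891 -0.0785]
 [ 0.5161 -0.2931]
 [ 0.6085 -0.2815]
 [ 0.5816 -0.0669]]
top ((0.5455230474472046, -0.09207727015018463), (0.09269160032272339, 0.055629801005125046), 0.7888903617858887) 19
[[ 0.4988 -0.0649]
 [ 0.4996 -0.1205]
 [ 0.5922 -0.1193]
 [ 0.5915 -0.0636]]
```

>>> {"op": "servo_tool", "data": {
  "steps": [0, 0, 0, 0, 0.127, 0, 0, 0, 0, 0.127, 0, 0, 0.23, 0, 0, 0, 0, 0, 0.25, 0, 0, 0, 0, 0.25, 0, 0, 0, 0, 0.25, 0, 0, 0, 0, 0.15, 0, 0, 0, 0, 0, 0]
}}

```text
time_s: 8.13
ee_pos: [0.659, -0.1816, 0.0114]
tcp_rot: [[0.996, -0.084, -0.005], [-0.084, -0.996, 0.001], [-0.005, -0.001, -1.0]]
ft_force: [-0.2, 0.7, -0.1]
width: 0.0933
grasp_force: 0.0
```

>>> {"op": "servo_tool", "data": {
  "steps": [0, -0.1, 0, 0, 0, 0, -0.1, 0, 0, 0, 0, -0.1, 0, 0, 0, 0, -0.06, 0, 0, 0, 0, -0.05, 0, 0, 0, 0, -0.05, 0, 0, 0, 0, -0.05, 0, 0, 0, 0, -0.05, 0, 0, 0, 0, -0.05, 0, 0, 0, 0, -0.05, 0, 0, 0, 0, -0.05, 0, 0, 0, 0, -0.05, 0, 0, 0]
}}

```text
time_s: 9.13
ee_pos: [0.5855, -0.1753, 0.0147]
tcp_rot: [[0.996, -0.084, -0.0], [-0.084, -0.996, 0.0], [-0.0, -0.0, -1.0]]
ft_force: [5.5, -1.4, 1.5]
width: 0.0939
grasp_force: 2.8
```

>>> {"op": "servo_tool", "data": {
  "steps": [0, -0.05, 0, 0, 0, 0, -0.05, 0, 0, 0, 0, -0.05, 0, 0, 0, 0, -0.05, 0, 0, 0, 0, -0.05, 0, 0, 0, 0, -0.05, 0, 0, 0, 0, -0.05, 0, 0, 0, 0, -0.05, 0, 0, 0, 0, 0, 0, 0, 0]
}}

```text
time_s: 9.88
ee_pos: [0.5448, -0.1719, 0.0146]
tcp_rot: [[0.996, -0.084, -0.001], [-0.084, -0.996, 0.0], [-0.001, -0.0, -1.0]]
ft_force: [0.6, -0.0, 0.7]
width: 0.0941
grasp_force: 0.0
```

Run:
```python
from tin import *
im,d=snap('side','s3.png'); tin('side',im,d,(.38,.66,-.34,.02))
im2,d2=snap('top'); tin('top',im2,d2,(.38,.64,-.34,.02))
cv2.imwrite('pics/s3.png',np.hstack([cv2.resize(im[200:350,220:420,::-1],(400,300)),cv2.resize(im2[150:330,200:440,::-1],(400,300))]))
print(env.observe()['ee_pos'],env.observe()['ft_force'])
```

```text
side ((0.4973992705345154, -0.1642310917377472), (0.21743513643741608, 0.11306902766227722), 84.31791687011719) 72
[[ 0.4304 -0.2668]
 [ 0.5429 -0.278 ]
 [ 0.5644 -0.0616]
 [ 0.4519 -0.0505]]
top ((0.4964091181755066, -0.09351196140050888), (0.08771801739931107, 0.09176599979400635), 85.15769958496094) 26
[[ 0.447  -0.1333]
 [ 0.5384 -0.1411]
 [ 0.5458 -0.0537]
 [ 0.4544 -0.0459]]
[ 0.5455 -0.172   0.0146] [ 0.0011 -0.9437 -0.1752]
```

View pics/s3.png

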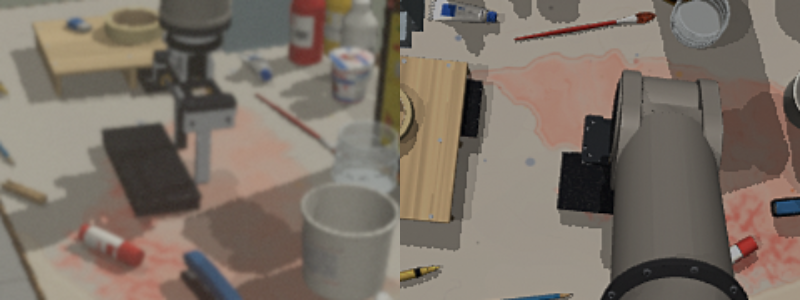

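The tin is now parallel to the rack. It needs another 19 mm toward the robot, then the tool retreats and rises.

>>> {"op": "servo_tool", "data": {
  "steps": [0, -0.048, 0, 0, 0, 0, -0.048, 0, 0, 0, 0, -0.048, 0, 0, 0, 0, -0.044, 0, 0, 0, 0, 0, 0, 0, 0, 0, 0.15, 0, 0, 0, 0, 0.15, 0, 0, 0, 0, 0, 0, -0.25, 0, 0, 0, 0, -0.25, 0, 0, 0, 0, -0.25, 0, 0, 0, 0, -0.25, 0, 0, 0, 0, 0, 0]
}}

```text
time_s: 10.98
ee_pos: [0.5593, -0.1735, 0.1192]
tcp_rot: [[0.996, -0.085, 0.005], [-0.085, -0.996, -0.001], [0.005, 0.001, -1.0]]
ft_force: [0.5, 0.0, -0.4]
width: 0.094
grasp_force: 0.0
```

>>> {"op": "servo_tool", "data": {
  "steps": [0.36, -0.174, 0.246, 0, 0, 0.36, -0.174, 0.246, 0, 0, 0.36, -0.174, 0.246, 0, 0, 0.36, -0.174, 0.246, 0, 0, 0.36, -0.174, 0.246, 0, 0, 0.36, 0, 0, 0, -0.15, 0.36, 0, 0, 0, -0.15, 0.36, 0, 0, 0, -0.15, 0.36, 0, 0, 0, -0.15, 0.36, 0, 0, 0, -0.15, 0.36, 0, 0, 0, -0.15, 0.36, 0, 0, 0, -0.15]
}}

```text
time_s: 11.98
ee_pos: [0.4598, -0.288, 0.1143]
tcp_rot: [[0.734, 0.679, -0.001], [0.679, -0.734, 0.0], [-0.0, -0.001, -1.0]]
ft_force: [0.6, 0.6, -0.7]
width: 0.0598
grasp_force: 0.0
```

>>> {"op": "servo_tool", "data": {
  "steps": [0.36, 0, 0, 0, -0.15, 0.36, 0, 0, 0, -0.15, 0.36, 0, 0, 0, -0.15, 0.36, 0, 0, 0, -0.15, 0.36, 0, 0, 0, -0.15, 0.36, 0, 0, 0, -0.15, 0.36, 0, 0, 0, -0.05, 0.36, 0, 0, 0, 0]
}}

```text
time_s: 12.65
ee_pos: [0.4598, -0.2881, 0.1143]
tcp_rot: [[0.082, 0.997, -0.001], [0.997, -0.082, 0.001], [0.0, -0.001, -1.0]]
ft_force: [-0.3, 0.8, -0.6]
width: 0.06
grasp_force: 0.0
```

Run:
```python
from tin import *
im,d=snap('side'); tin('side',im,d,(.38,.66,-.34,.02))
im2,d2=snap('top'); tin('top',im2,d2,(.38,.64,-.34,.02))
cv2.imwrite('pics/s4.png',np.hstack([cv2.resize(im[200:350,220:420,::-1],(400,300)),cv2.resize(im2[150:330,200:440,::-1],(400,300))]))
s=env.observe();print(s['ee_pos'],s['ft_force'],s['joints'],s['width'])
p=s['ee_pos'];print(p[0]*.9965-p[1]*.0834,p[0]*.0834+p[1]*.9965)
```

```text
side ((0.46789616346359253, -0.16230681538581848), (0.21743816137313843, 0.09003961086273193), 84.84746551513672) 82
[[ 0.4133 -0.2665]
 [ 0.503  -0.2746]
 [ 0.5225 -0.0581]
 [ 0.4328 -0.05  ]]
top ((0.4729640781879425, -0.15172232687473297), (0.20723548531532288, 0.09219297021627426), 85.09530639648438) 46
[[ 0.4182 -0.251 ]
 [ 0.51   -0.2589]
 [ 0.5278 -0.0524]
 [ 0.4359 -0.0445]]
[ 0.46   -0.2882  0.1145] [-0.5454  0.0021  0.2202] [ 0.7756  0.3445 -0.4012  1.9682  0.1744  0.8624  0.1949] 0.060072464165617706
0.4823845531480505 -0.2488105135863568
```

View pics/s4.png

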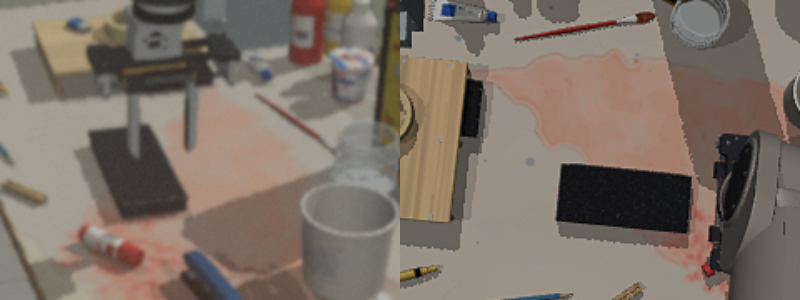

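>>> {"op": "servo_tool", "data": {
  "steps": [0.36, 0, 0.02, 0.25, 0, 0.36, 0, 0, 0.25, 0, 0.36, 0, 0, 0.25, 0, 0.36, 0, 0, 0.22, 0, 0.36, 0, 0, 0.05, 0, 0.36, 0, 0, 0, 0, 0.36, 0.07, 0, 0, 0, 0.36, 0.07, 0, 0, 0, 0.36, 0.07, 0, 0, 0, 0.36, 0.07, 0, 0, 0, 0.36, 0.07, 0, 0, 0, 0.36, 0.07, 0, 0, 0]
}}

```text
time_s: 13.75
ee_pos: [0.4665, -0.2467, 0.0137]
tcp_rot: [[0.085, 0.996, 0.002], [0.996, -0.085, -0.002], [-0.001, 0.002, -1.0]]
ft_force: [-1.1, -5.7, 4.8]
width: 0.0603
grasp_force: 2.9
```

>>> {"op": "servo_tool", "data": {
  "steps": [0.36, 0.09, 0, 0, 0, 0.36, 0.09, 0, 0, 0, 0.36, 0.09, 0, 0, 0, 0.36, 0.09, 0, 0, 0, 0.36, 0.09, 0, 0, 0, 0.36, 0.09, 0, 0, 0, 0.36, 0.09, 0, 0, 0, 0.36, 0.09, 0, 0, 0, 0.36, 0.09, 0, 0, 0, 0.36, 0.09, 0, 0, 0, 0.36, 0.09, 0, 0, 0, 0.36, 0.09, 0, 0, 0]
}}

```text
time_s: 14.75
ee_pos: [0.4753, -0.1389, 0.0135]
tcp_rot: [[0.085, 0.996, 0.001], [0.996, -0.085, -0.001], [-0.001, 0.001, -1.0]]
ft_force: [-1.0, -7.1, 5.7]
width: 0.0599
grasp_force: 3.2
```

Run:
```python
from tin import *
im2,d2=snap('top'); tin('top',im2,d2,(.38,.6,-.34,.15))
cv2.imwrite('pics/s5.png',cv2.resize(im2[150:330,140:380,::-1],(800,600)))
s=env.observe();print(s['ee_pos'],s['ft_force'])
p=s['ee_pos'];print(p[0]*.9965-p[1]*.0834,p[0]*.0834+p[1]*.9965)
```

```text
top ((0.48492303490638733, -0.008079774677753448), (0.17055386304855347, 0.09221286326646805), 85.09380340576172) 38
[[ 0.4317 -0.0891]
 [ 0.5236 -0.097 ]
 [ 0.5382  0.0729]
 [ 0.4463  0.0808]]
[ 0.4755 -0.1368  0.0135] [1.3584 0.8199 0.5061]
0.48527384455906036 -0.09667057876231401
```

View pics/s5.png

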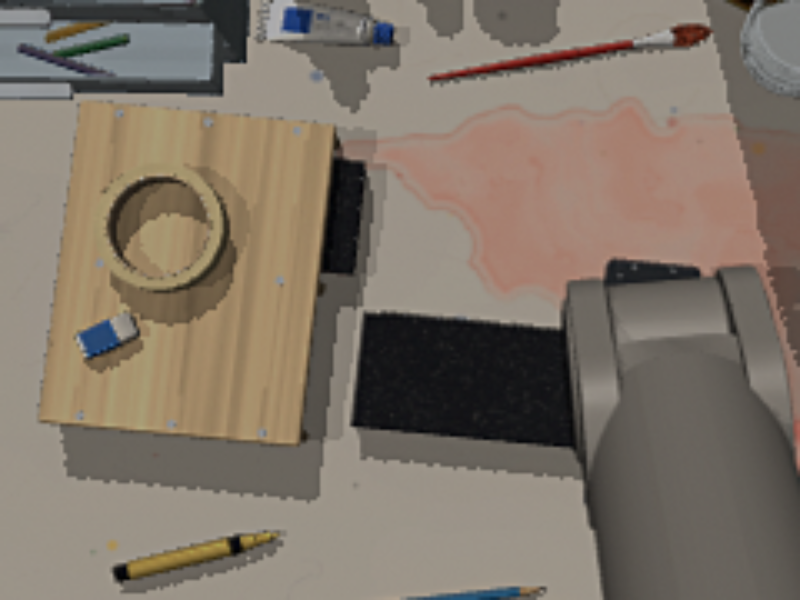

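The tin is straight at (465,380), in line with the bay between posts (318,288) and (302,437). I'll keep pushing.

>>> {"op": "servo_tool", "data": {
  "steps": [0.36, 0.08, 0, 0, 0, 0.36, 0.08, 0, 0, 0, 0.36, 0.08, 0, 0, 0, 0.36, 0.08, 0, 0, 0, 0.36, 0.08, 0, 0, 0, 0.36, 0.08, 0, 0, 0, 0.36, 0.08, 0, 0, 0, 0.36, 0.08, 0, 0, 0, 0.36, 0.08, 0, 0, 0, 0.36, 0.08, 0, 0, 0, 0.36, 0.08, 0, 0, 0, 0.36, 0.08, 0, 0, 0]
}}

```text
time_s: 15.8
ee_pos: [0.4831, -0.0435, 0.0132]
tcp_rot: [[0.085, 0.996, 0.0], [0.996, -0.085, -0.001], [-0.001, 0.0, -1.0]]
ft_force: [-0.3, -6.9, 6.4]
width: 0.0602
grasp_force: 3.2
```

>>> {"op": "servo_tool", "data": {
  "steps": [0.36, 0.08, 0, 0, 0, 0.36, 0.08, 0, 0, 0, 0.36, 0.08, 0, 0, 0, 0.36, 0.08, 0, 0, 0, 0.36, 0.08, 0, 0, 0, 0.36, 0.08, 0, 0, 0, 0.36, 0.08, 0, 0, 0, 0.36, 0.08, 0, 0, 0, 0.36, 0.08, 0, 0, 0, 0.36, 0.08, 0, 0, 0, 0.36, 0.08, 0, 0, 0, 0.36, 0.08, 0, 0, 0]
}}

```text
time_s: 16.8
ee_pos: [0.4909, 0.0522, 0.0131]
tcp_rot: [[0.085, 0.996, -0.0], [0.996, -0.085, -0.001], [-0.001, 0.0, -1.0]]
ft_force: [-0.6, -6.3, 6.4]
width: 0.0599
grasp_force: 3.2
```

>>> {"op": "servo_tool", "data": {
  "steps": [0.36, 0.05, 0, 0, 0, 0.36, 0.05, 0, 0, 0, 0.36, 0.05, 0, 0, 0, 0.36, 0.05, 0, 0, 0, 0.36, 0.04, 0, 0, 0, 0.36, 0.03, 0, 0, 0]
}}

```text
time_s: 17.3
ee_pos: [0.4932, 0.0792, 0.0129]
tcp_rot: [[0.085, 0.996, -0.0], [0.996, -0.085, -0.001], [-0.001, -0.0, -1.0]]
ft_force: [-1.0, -6.0, 4.7]
width: 0.06
grasp_force: 2.9
```

>>> {"op": "servo_tool", "data": {
  "steps": [0.36, 0.02, 0, 0, 0, 0.36, 0.02, 0, 0, 0]
}}

```text
time_s: 17.47
ee_pos: [0.4935, 0.083, 0.0129]
tcp_rot: [[0.085, 0.996, -0.0], [0.996, -0.085, -0.001], [-0.001, -0.0, -1.0]]
ft_force: [-0.2, -6.6, 4.7]
width: 0.0604
grasp_force: 3.0
```

>>> {"op": "servo_tool", "data": {
  "steps": [0.36, 0.02, 0, 0, 0, 0.36, 0, 0, 0, 0]
}}

```text
time_s: 17.63
ee_pos: [0.4937, 0.0843, 0.0129]
tcp_rot: [[0.085, 0.996, -0.0], [0.996, -0.085, -0.002], [-0.002, -0.0, -1.0]]
ft_force: [-1.0, -7.6, 5.6]
width: 0.0604
grasp_force: 4.4
```

>>> {"op": "servo_tool", "data": {
  "steps": [0.36, 0.015, 0, 0, 0]
}}

```text
time_s: 17.72
ee_pos: [0.4937, 0.0845, 0.0128]
tcp_rot: [[0.086, 0.996, -0.001], [0.996, -0.086, -0.003], [-0.003, -0.001, -1.0]]
ft_force: [-0.5, -22.6, 8.9]
width: 0.06
grasp_force: 10.9
```

Force rises to 22 N at the predicted place, so the tin is home. Next I retreat and check.

>>> {"op": "servo_tool", "data": {
  "steps": [0.36, -0.02, 0, 0, 0, 0.36, -0.1, 0, 0, 0, 0.36, -0.2, 0, 0, 0, 0.36, -0.3, 0, 0, 0, 0.36, -0.3, 0, -0.2, 0, 0.36, -0.3, 0, -0.3, 0, 0.36, -0.3, 0, -0.3, 0, 0.36, -0.3, 0, -0.3, 0, 0.36, -0.3, 0, 0, 0, 0.36, -0.3, 0, 0, 0, 0.36, 0, 0, 0, 0]
}}

```text
time_s: 18.63
ee_pos: [0.4726, -0.1586, 0.1215]
tcp_rot: [[0.09, 0.996, 0.001], [0.996, -0.09, -0.002], [-0.002, 0.001, -1.0]]
ft_force: [-0.3, -0.4, 0.2]
width: 0.0601
grasp_force: 0.0
```

Run:
```python
from tin import *
im2,d2=snap('top'); r=tin('top',im2,d2,(.4,.56,-.1,.15));tin('top',im2,d2,(.56,.7,-.1,.15))
im,d=snap('side')
cv2.imwrite('pics/s6.png',np.hstack([cv2.resize(im[190:340,220:420,::-1],(400,300)),cv2.resize(im2[150:330,140:380,::-1],(400,300))]))
s=env.observe();print(s['ee_pos'],s['ft_force'])
```

```text
top ((0.49376392364501953, 0.10407727211713791), (0.021081803366541862, 0.08983346074819565), 85.27691650390625) 22
[[0.4481 0.0973]
 [0.5377 0.0899]
 [0.5394 0.1109]
 [0.4499 0.1183]]
top ((0.6120692491531372, 0.09177453815937042), (0.026171477511525154, 0.09058301895856857), 85.5774917602539) 18
[[0.5659 0.0822]
 [0.6562 0.0752]
 [0.6582 0.1013]
 [0.5679 0.1083]]
[ 0.4732 -0.1537  0.121 ] [0.5073 0.0605 0.4123]
```

View pics/s6.png

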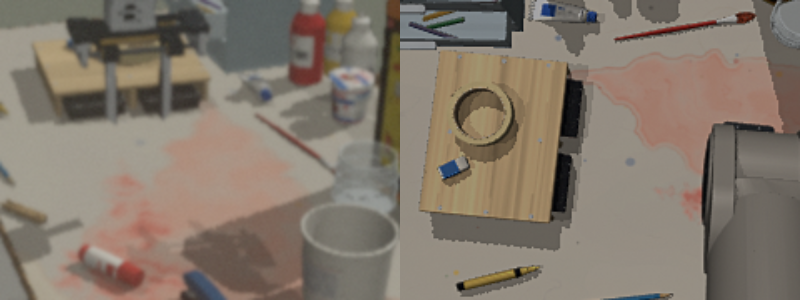

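```bash
python3 -c "
from bench import env
print(env.close_job())"
```

```text
the job is handed in; nothing more can be done
None
```

The lid is pressed shut and the tin is home against the back of the empty bay: the push met 22 N there, and the tin's end measured about 1 mm from where I expected. I saw nothing else move, and the job was handed in at about 19 s of the 72 s allowed; its verdict wasn't shown to me.

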